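Clear the bracket and hold the wire feeder's lid half open

TASK

Someone left a welded bracket on the lid of the wire feeder: take it off and set it down, not drop it, standing on its base in the middle of the plate on the pipe-stub stand. Then lift the feeder's lid to 45 degrees, so that a mate can change the spool, and keep holding it there: it falls shut if released, so finish while still holding it, with the lid still and the other things on the bench left where they are.

Things in the scene. Friction and masses are not known exactly. Their poses are not given: they have to be found in the camera images.
- feeder: Compact welding wire feeder, a grey sheet-steel case fixed to the bench, 115 high and 220 wide (its y); origin under the middle of the lidded part, x pointing from its front (towards the robot at yaw 0) to its back, z up. The lidded part spans x -100 to +100; a solid rear deck of the same height goes on to x +170. A spool is inside under the lid.
- lid (a joint): Angle of the feeder's lid in rad: 0 shut, growing as it opens, 0.785 = 45 degrees. The lid is a grey steel sheet 200 x 220 x 6 (about 0.5 kg), hinged along y on the case top at feeder x = +100; its front edge rises and swings back. Almost frictionless: it falls shut from below about 90 degrees. Stop at 1.9.
- lid_hinge (a point): Middle of the lid's hinge line, at feeder (100, 0, 115.5). The frame turns with the lid; the hinge line is its y axis, and the shut lid extends along -x from it.
- lid_handle (a point): Middle of the lid's handle: a round steel bar of 12 diameter, 100 long, parallel to the hinge (along y), on two end posts; bar axis 35 above the lid's upper face and 25 behind its front edge, i.e. at (-175, 0, 41) in the hinge frame. When the lid is shut it is 156.5 above the bench. The bar can turn between fingers that pinch it from above across its length. The point's frame turns with the lid.
- bracket_fin (a point): Welded steel bracket (about 0.35 kg) lying loose on the shut lid behind the handle: base plate 80 (x) x 60 (y) x 6, with an upright fin 8 thick (y) standing along its middle, 64 long (x) below 32 and 44 long above, its top 56 above the underside. This point is inside the fin, 31 above the underside of the base, on the bracket's centre; z up, x along the fin.
- bracket: The same bracket as a body; origin at the centre of the underside of its base plate.
- stand: The stand: a dark pipe stub 104 across with a square steel plate 120 x 120 x 8 on it, fixed to the bench; origin on the bench under its centre.
- stand_top (a point): Centre of the upper face of the stand's plate, 70 above the bench; z up, x and y along the plate's edges.
- magnet: Bystander, leave alone: steel-grey square welding magnet 50 x 50 x 16 lying in front of the wire feeder.
- tipcup: Bystander, leave alone: small open aluminium cup, 52 across and 45 high, on the feeder's rear deck.
- pipering: Bystander, leave alone: short pipe ring, 60 across and 35 high, standing beyond the stand.
- wirebrush: Bystander, leave alone: brush lying on the bench, left side.
- hammer: Bystander, leave alone: hammer lying on the bench, right side.
- wrench: Bystander, leave alone: wrench lying on the bench between the feeder and the stand.
- spraycan: Bystander, leave alone: upright spray can, 60 across and 170 high, right side.
There are look-alikes about, which are no part of the job. Leave any orange look-alike of the bracket alone. What is shaped like the stand but brown is not meant.

How it is judged:
By the outcome, as a careful person would: the job done as asked, in the order asked, and still so for the second after the job is handed in, while the arm keeps its last pose, push and grip.
It also fails if it takes over 59 s, if anything falls off the work surface, if the arm or the gripper's body presses on something with over 40 N, if the wrist force passes 120 N, or if a joint passes its speed limit or range.

ROBOT

A 6-joint arm with a two-finger parallel gripper is mounted at the origin on the work surface. World frame = base frame: x ahead of the robot, y to its left, z up, the work surface at z = 0. Lengths are in mm, angles in rad, forces in N, time in s.
With the tool pointing down it reaches from about 325 to 775 mm from the base axis. Payload 5.5 kg.
Tool frame: the origin (TCP) lies midway between the tips of the shut fingers; the grasp point (between the pads) lies grip_point_offset behind it (grip_point_offset is the distance from the TCP to the grasp point, in mm); z points along the fingers, y is the line along which they close (so a half turn about z gives the same grasp; the last joint's range is limited). The gripper opens to 88 mm and grips with 3 to 60 N. Pads are 20 mm wide; open, the fingers measure 115 mm over their backs; the gripper's body (75 mm by 178 mm) begins 61 mm behind the grasp point.
Start: joints at [1.187, 0.091, 1.231, -0, 1.82, -0.057], TCP at [192.613, 568.257, 222.631] pointing down, gripper open.
Joint ranges: [-2.87, 2.87], [-0.86, 2.18], [0.17, 2.46], [-1.51, 4.65], [0.06, 2.69], [-2.65, 2.65]. Speed limits (rad/s): [2.57, 2.57, 3.01, 3.14, 3.14, 3.14].

INTERFACE

Orientations are given as a unit quaternion [w, x, y, z].
In Python, from station import sense, capture, job_done, grip_point_offset gives the robot as it stands.
- The arm moves only by the shell command python3 -m creep 'ROWS' [FORCE]. ROWS is a JSON object of lists of equal length, an entry for each row: "gripper": the opening, from -1 (shut) to 1 (fully open); "translation": the shift along the world's x, y, z in units of 0.02 m (1.0 is 0.02 m), a list of three; "spin": the turn about the world's z in units of 4 degrees (1.0 is 4 degrees). A call has 1 to 12 rows; each row shifts and turns the commanded pose from where the row before left it; what a row does not reach is not made up. A row lasts 1/12 s, in which the tool goes at most 41.7 mm and 7.16 degrees, less where a joint would pass 70% of its speed; a pose out of reach is approached as far as the arm can. A call with a number of a shift or a turn outside -1 to 1 is refused whole. A call with a gripper value outside its range is refused whole. The fingers move at their own pace and stop on an object; FORCE is the grip in N (left out, the last holds). Time passes only in rows, so rows that do not move let the fingers close. It gives the time, the measured TCP pose, the force, the opening and the grip force at its end, in the units of the state.
- sense(): the state, without advancing time (a new reading comes with each control period).
- capture(name): name is "side" or "top"; returns a dict with "image" (400x640x3 uint8, red, green, blue), "depth" (400x640 float32, mm along the optical axis (not along the pixel's ray), 0 where there is no reading), "fx", "fy", "cx", "cy" (pixels), "k1" (the pictures are not rectified: a ray, as slopes to the right and down, at radius r is drawn at 1 + k1 r^2 times it, then the intrinsics apply), "view" (4x4, takes a point from world to camera coordinates). Camera axes: x right, y up, looking along -z (the intrinsics and any distortion apply to the point x, -y, -z); pixel columns grow to the right and rows downward; lengths in mm; the calibration is good to about 2 mm. A picture is of the moment at which its call begins.
- job_done(): hands the job in; it is judged then, once.
The state is a dict: "time_s": time; "joints": joint angles; "qvel": joint speeds; "joint_efforts": joint torques, N m; "tcp_pos": TCP position; "orientation": TCP orientation; "wrist_force": force on the tool from outside, world axes, zero at the start; "ft_torque": the same for the moment, N m; "grip_width": finger opening in mm; "gripper_force": force on a finger pad.
Only numpy, scipy, OpenCV 4.12 (cv2) and the standard library are available. Lean on these libraries where they do the work, as an engineer would, in place of code of your own. Each camera call takes 0.05 s, during which the arm holds its last target. There are 200 camera calls.

## Working session

There is one attempt and no reset: what is moved stays moved. The work goes in short steps, Python scripts to look and compute and a shell command to move; the robot and the scene stay as the last step left them, time stands still between calls to the robot, and variables do not carry over. Pictures are saved under pics/ and viewed, at most 10 in all, crops included, and the job is handed in when it is done.

```bash
ls; mkdir -p pics; cat > h.py <<'E'
import numpy as np, cv2
from station import sense, capture, job_done, grip_point_offset
def cloud(c):
    d=c["depth"]; h,w=d.shape
    K=np.array([[c["fx"],0,c["cx"]],[0,c["fy"],c["cy"]],[0,0,1.]])
    u,v=np.meshgrid(np.arange(w),np.arange(h))
    p=cv2.undistortPoints(np.stack([u,v],-1).reshape(-1,1,2).astype(float),K,np.array([c["k1"],0,0,0,0.])).reshape(h,w,2)
    X=np.stack([p[...,0]*d,-p[...,1]*d,-d,np.ones_like(d)],-1)
    W=X@np.linalg.inv(np.array(c["view"])).T
    W=W[...,:3]; W[d==0]=np.nan
    return W
def save(c,n): cv2.imwrite(n,cv2.cvtColor(np.array(c["image"]),cv2.COLOR_RGB2BGR))
E
python3 - <<'E'
from h import *
print(sense(),grip_point_offset)
for n in("top","side"):
    c=capture(n); save(c,f"pics/{n}0.png"); np.save(f"{n}0.npy",cloud(c)); print(np.round(np.linalg.inv(c["view"]),2),c["fx"],c["k1"])
E
```

```text
pics
{'time_s': 0.0, 'joints': array([ 1.18735194e+00,  9.18543687e-02,  1.23184721e+00, -1.96116734e-05,
        1.81979767e+00, -5.67038967e-02]), 'qvel': array([-5.47084674e-04, -1.19056608e-03, -4.99440944e-04,  1.97067472e-03,
        4.30614817e-07, -4.50888360e-04]), 'joint_efforts': array([ 2.79734450e-04, -4.46448219e+01, -4.06450546e+01,  6.97928318e-02,
        2.90857471e-02, -1.41475421e-04]), 'tcp_pos': array([192.47698637, 567.98541228, 221.53140985]), 'orientation': array([-1.98830287e-04,  1.62646793e-01,  9.86683897e-01, -9.32380326e-04]), 'wrist_force': array([ 0.34222343, -0.1892576 , -0.70949028]), 'ft_torque': array([ 0.0283866 , -0.04043015, -0.03572788]), 'gripper_force': 0.0, 'grip_width': 88.04920554619498} 18.700000000000003
[[-0.00000e+00  1.00000e+00 -8.00000e-02  3.74750e+02]
 [-1.00000e+00 -0.00000e+00 -0.00000e+00 -2.93000e+01]
 [-1.00000e-02  8.00000e-02  1.00000e+00  1.96891e+03]
 [ 0.00000e+00  0.00000e+00  0.00000e+00  1.00000e+00]] 476.7194692646585 0.025679719812397563
[[-9.80000e-01  1.40000e-01 -1.50000e-01  3.27310e+02]
 [-2.10000e-01 -6.80000e-01  7.00000e-01  1.02047e+03]
 [-0.00000e+00  7.20000e-01  7.00000e-01  1.17015e+03]
 [ 0.00000e+00  0.00000e+00  0.00000e+00  1.00000e+00]] 499.34132355996843 -0.0380052559771806
```

View pics/top0.png

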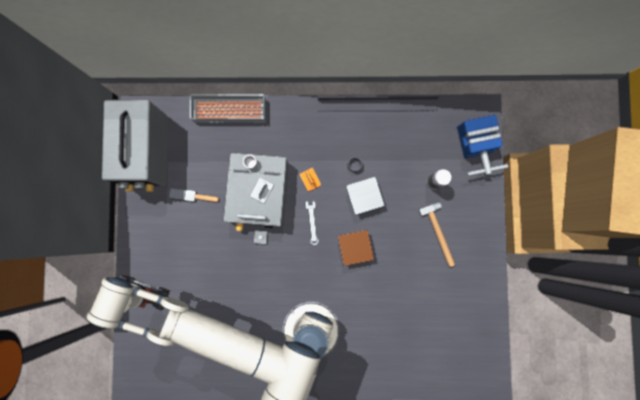

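View pics/side0.png

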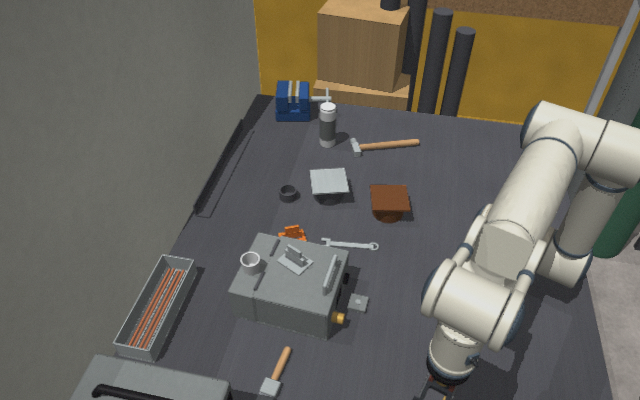

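The top view shows the grey bracket on the lid at (262,190) and an orange look-alike at (310,180). The pale grey stand plate is at (365,196) and a brown one at (356,248). The bare-steel bracket and grey plate fit the description. The side view agrees: bracket (295,258), stand (329,181). I'll measure both and confirm in a crop.

```bash
python3 - <<'E'
from h import *
def rect(P,n):
    r=cv2.minAreaRect(P[:,:2].astype(np.float32)); print(n,len(P),np.round(r[0],1),np.round(r[1],1),round(r[2],1),'z',np.round(np.median(P[:,2]),1),'mean',np.round(P.mean(0),1))
for n in("top","side"):
    W=np.load(n+"0.npy"); P=W.reshape(-1,3); P=P[~np.isnan(P[:,0])]
    if n=="top": a=W[170:220,340:390]; 
    else: a=W[165:205,305:352]
    a=a.reshape(-1,3); a=a[(a[:,2]>60)&(a[:,2]<80)]; rect(a,n+" stand")
    cx=a[:,:2].mean(0)
    f=(W[145:232,220:292] if n=="top" else W[230:335,225:352]).reshape(-1,3)
    t=f[(f[:,2]>108)&(f[:,2]<128)]; rect(t,n+" feeder top")
    m=t[:,:2].mean(0)
    for lo,hi in((128,145),(145,185)):
        g=f[(f[:,2]>lo)&(f[:,2]<hi)]
        k,lab=0,None
        # cluster
        from scipy.cluster.hierarchy import fcluster,linkage
        if len(g)>1:
            L=fcluster(linkage(g[:,:2]),12,'distance')
            for l in set(L):
                if (L==l).sum()>4: rect(g[L==l],f"  {n} z{lo}-{hi}")
    b=(W[170:206,246:278] if n=="top" else W[240:276,275:315]).reshape(-1,3)
    g=b[b[:,2]>135]; u,s,v=np.linalg.svd(g[:,:2]-g[:,:2].mean(0)); print("fin dir",v[0],np.degrees(np.arctan2(v[0][1],v[0][0])))
t=cv2.imread("pics/top0.png")[130:260,220:400]; s=cv2.imread("pics/side0.png")[160:340,225:405]
cv2.imwrite("pics/crop.png",np.hstack([cv2.resize(t,(400,400),interpolation=cv2.INTER_CUBIC),cv2.resize(s,(400,400),interpolation=cv2.INTER_CUBIC)]))
E
```

```text
top stand 846 [ 542.9 -219.4] [120.2 120.8] 16.8 z 68.8 mean [ 542.7 -220.    69.1]
top feeder top 3313 [566.4 214. ] [221.3 270.3] 85.2 z 119.0 mean [562.9 214.  118.9]
  top z128-145 10 [622.9 147. ] [42.9  8. ] 89.7 z 130.6 mean [623.9 145.2 131. ]
  top z128-145 6 [472.  307.5] [20.1 12.8] 38.4 z 128.8 mean [470.  308.8 129.5]
  top z128-145 22 [666.4 233.3] [40.7 34.9] 24.0 z 137.7 mean [669.3 235.9 136.7]
  top z128-145 7 [632.7 253.1] [31.5  4.6] 89.6 z 131.3 mean [632.  250.7 132.3]
  top z128-145 5 [499.  155.1] [13.8 20.8] 68.4 z 129.9 mean [500.6 153.2 130. ]
  top z128-145 5 [566.3 125.7] [ 4.3 35.7] 42.3 z 130.7 mean [568.  125.3 131. ]
  top z128-145 6 [569.6 242.7] [14.5 29.5] 66.5 z 128.4 mean [572.  240.6 129. ]
  top z128-145 114 [559.3 188.6] [ 75.3 115.7] 62.1 z 131.5 mean [558.5 186.3 132.1]
  top z145-185 59 [669.1 230. ] [47.8 47.3] 1.9 z 157.8 mean [672.5 232.1 157.2]
  top z145-185 87 [456.5 221.7] [107.3  11.8] 85.1 z 159.4 mean [456.4 221.6 159.7]
  top z145-185 45 [559.8 185.7] [ 8.6 60. ] 63.2 z 169.6 mean [559.  185.4 166.6]
fin dir [-0.93694686  0.34947
[... 213 characters left out ...]
0 [461.9 280.4] [10.4  6.7] 4.7 z 135.7 mean [461.3 280.9 136.1]
  side z128-145 8 [450.1 181.5] [6.5 2.4] 56.3 z 135.3 mean [449.9 180.9 135.1]
  side z128-145 57 [674.5 221.5] [37.  16.8] 19.5 z 136.8 mean [676.3 220.1 136.9]
  side z128-145 57 [661.4 249.2] [46.5 18.8] 19.0 z 135.2 mean [661.5 252.1 135.6]
  side z128-145 162 [560.8 193.3] [58.6 80.6] 64.7 z 130.7 mean [560.7 198.7 132.8]
  side z145-185 169 [669.6 236. ] [45.2 53.2] 18.1 z 155.1 mean [669.7 235.1 154. ]
  side z145-185 176 [458.6 229.9] [110.2  12.3] 85.6 z 159.4 mean [458.4 234.2 158.8]
  side z145-185 165 [562.5 191.5] [11.9 64.6] 60.7 z 162.7 mean [560.9 193.3 162.4]
fin dir [-0.89656461  0.44291298] 153.7101110642474
```

View pics/crop.png

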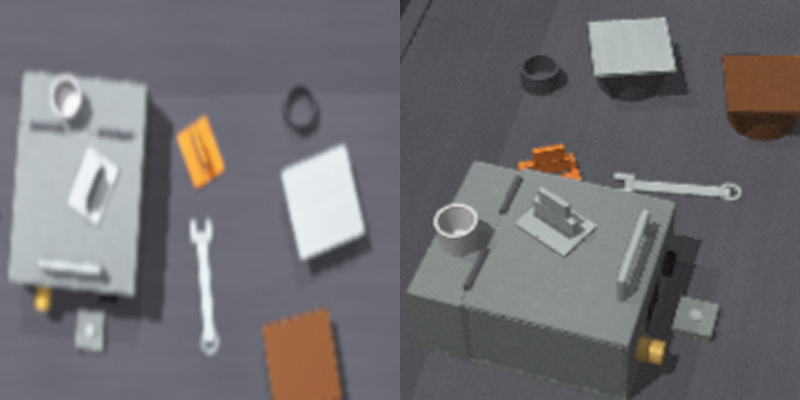

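The crop confirms it: bare-steel bracket on the lid at crop (93,187), grey plate at (322,200), with the orange and brown ones separate. Estimates: fin (560.5,188) along -26.5°, handle (457,223), feeder yaw -4.7°, stand (543,-219). The tool's y axis is at 71.3° and needs to be 63.5°, so spin about -2 units. Moving over the fin.

```bash
python3 -m creep '{"gripper":[1,1,1,1,1,1,1,1,1,1],"translation":[[0.97,-1,0],[0.97,-1,0],[0.97,-1,0],[0.97,-1,0],[0.97,-1,0],[0.97,-1,0],[0.97,-1,0],[0.97,-1,0],[0.97,-1,0],[0.97,-1,0]],"spin":[-0.2,-0.2,-0.2,-0.2,-0.2,-0.2,-0.2,-0.2,-0.2,-0.2]}' 
python3 -m creep '{"gripper":[1,1,1,1,1,1,1,1,1,1,1],"translation":[[0.97,-1,0],[0.97,-1,0],[0.97,-1,0],[0.97,-1,0],[0.97,-1,0],[0.97,-1,0],[0.97,-1,0],[0.97,-1,0],[0.97,-1,-0.5],[0,0,0],[0,0,0]],"spin":[0,0,0,0,0,0,0,0,0,0,0]}'
```

```text
time_s: 0.93
tcp_pos: [387.3, 367.0, 222.1]
orientation: [-0.0, 0.231, 0.973, -0.0]
wrist_force: [0.1, 0.8, -0.0]
grip_width: 87.8
gripper_force: 0.0
time_s: 1.85
tcp_pos: [561.3, 187.1, 210.9]
orientation: [-0.001, 0.232, 0.973, -0.001]
wrist_force: [-0.2, 0.4, 0.4]
grip_width: 87.9
gripper_force: 0.0
```

```bash
python3 -m creep '{"gripper":[1,1,1,1,1,1,1,1,1],"translation":[[0,0,-0.5],[0,0,-0.6],[0,0,-0.6],[0,0,-0.6],[0,0,-0.6],[0,0,-0.5],[0,0,-0.4],[0,0,0],[0,0,0]],"spin":[0,0,0,0,0,0,0,0,0]}' 
python3 - <<'E'
from h import *
for n in("top","side"):
    c=capture(n); W=cloud(c); np.save(n+"1.npy",W); save(c,f"pics/{n}1.png")
a=cv2.imread("pics/side1.png")[200:320,220:380]; b=cv2.imread("pics/top1.png")[140:240,210:310]
cv2.imwrite("pics/c1.png",np.hstack([cv2.resize(a,(480,360),interpolation=3),cv2.resize(b,(320,360))]))
E
```

```text
time_s: 2.6
tcp_pos: [560.9, 188.2, 136.1]
orientation: [-0.0, 0.231, 0.973, -0.0]
wrist_force: [-0.1, 0.4, 0.3]
grip_width: 88.1
gripper_force: 0.0
```

View pics/c1.png

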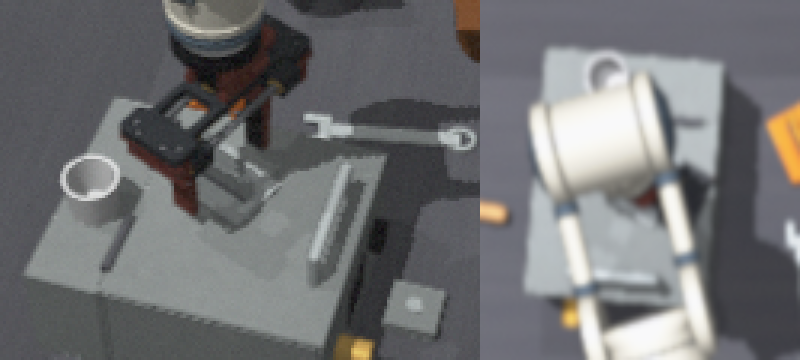

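The side crop shows the fin at (235,165) between the two open fingers at (190,190) and (262,120). Closing.

```bash
python3 -m creep '{"gripper":[-1,-1,-1,-1,-1,-1,-1,-1,-1,-1,-1,-1],"translation":[[0,0,0],[0,0,0],[0,0,0],[0,0,0],[0,0,0],[0,0,0],[0,0,0],[0,0,0],[0,0,0],[0,0,0],[0,0,0],[0,0,0]],"spin":[0,0,0,0,0,0,0,0,0,0,0,0]}' 40
python3 -m creep '{"gripper":[-1,-1,-1,-1,-1,-1,-1],"translation":[[0,0,0.3],[0,0,0.5],[0,0,0.7],[0,0,0.9],[0,0,1],[0,0,0.6],[0,0,0]],"spin":[0,0,0,0,0,0,0]}'
```

```text
time_s: 3.7
tcp_pos: [561.2, 188.2, 136.6]
orientation: [-0.0, 0.231, 0.973, -0.0]
wrist_force: [-0.5, -0.8, 0.5]
grip_width: 11.4
gripper_force: 0.0
time_s: 4.28
tcp_pos: [562.4, 188.6, 221.5]
orientation: [0.003, 0.231, 0.973, 0.002]
wrist_force: [0.3, -0.3, -3.8]
grip_width: 7.9
gripper_force: 40.0
```

```bash
python3 -m creep '{"gripper":[-1,-1,-1,-1,-1],"translation":[[0,0,0.5],[0,0,0.5],[0,0,0],[0,0,0],[0,0,0]],"spin":[0,0,0,0,0]}'
python3 - <<'E'
from h import *
c=capture("side"); W=cloud(c); np.save("side2.npy",W); save(c,"pics/side2.png")
t=sense(); print(t["tcp_pos"],t["wrist_force"],t["ft_torque"])
P=np.array([*t["tcp_pos"],1]); q=c["view"]@P; u=c["cx"]+c["fx"]*q[0]/-q[2]; v=c["cy"]+c["fy"]*q[1]/q[2]; print(u,v)
a=cv2.imread("pics/side2.png")[int(v)-50:int(v)+50,int(u)-70:int(u)+70]
cv2.imwrite("pics/c2.png",cv2.resize(a,(700,500),interpolation=3))
E
```

```text
time_s: 4.7
tcp_pos: [561.1, 188.2, 235.9]
orientation: [-0.0, 0.231, 0.973, -0.0]
wrist_force: [0.1, 0.1, -4.4]
grip_width: 7.9
gripper_force: 40.0
[560.95324387 188.20877707 235.64897018] [-0.20338735  0.0262225  -4.2321841 ] [-0.02400217 -0.02159302  0.01688325]
293.22719031630555 232.38952261373245
```

View pics/c2.png

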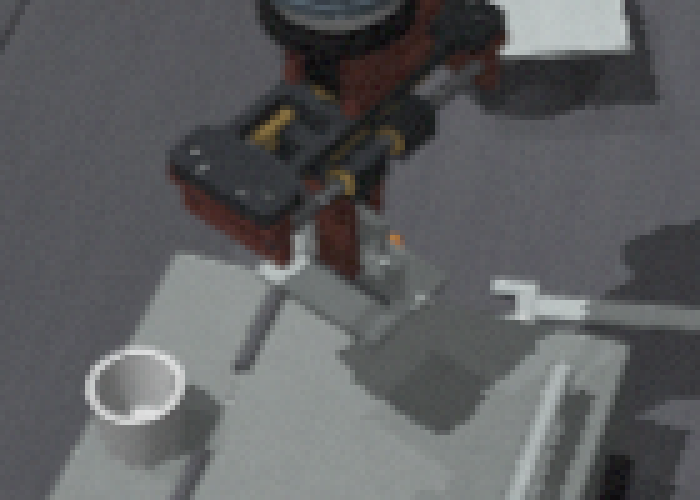

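The bracket hangs level below the fingers, with its base at crop (290-440,270-330). I'll measure its pose in the gripper from the depth.

```bash
python3 - <<'E'
from h import *
W=np.load("side2.npy"); im=cv2.imread("pics/side2.png")
t=np.array([561,188.2,235.7])
P=W[222:252,270:322].reshape(-1,3)
C=im[222:252,270:322].reshape(-1,3).astype(int)
d=P-t; a=np.radians(-26.6); ex=np.array([np.cos(a),np.sin(a)]); ey=np.array([-ex[1],ex[0]])
X=d[:,:2]@ex; Y=d[:,:2]@ey; Z=P[:,2]
grey=(C.max(1)-C.min(1)<25)
m=grey&(abs(X)<60)&(abs(Y)<50)&(Z>205)&(Z<300)
print(m.sum())
b=m&(Z<240)
print("base x",np.percentile(X[b],[1,50,99]),"y",np.percentile(Y[b],[1,50,99]),"z",np.percentile(Z[b],[1,10,50,90,99]))
u=m&(Z<238)&(Z>222)
A=np.c_[X[u],Y[u],np.ones(u.sum())]; print(np.linalg.lstsq(A,Z[u],rcond=None)[0],u.sum())
for y0 in range(-40,50,10):
    s=b&(Y>=y0)&(Y<y0+10); print(y0,s.sum(),np.round(np.c_[X[s],Z[s]][::max(1,s.sum()//8)],0).tolist())
f=m&(Z>245); print("fin x",np.percentile(X[f],[2,50,98]),"y",np.percentile(Y[f],[2,50,98]),"z",Z[f].max())
E
```

```text
567
base x [-40.63644627 -14.17892911  38.40131953] y [-25.84196928  14.19257174  34.31498786] z [218.99085874 221.63496783 224.50370251 228.9429678  239.40738368]
[ 9.93323974e-03 -3.24806468e-02  2.26096305e+02] 345
-40 0 []
-30 29 [[-0.0, 223.0], [-7.0, 224.0], [-11.0, 226.0], [-15.0, 222.0], [-15.0, 222.0], [-23.0, 225.0], [-25.0, 222.0], [-30.0, 223.0], [-35.0, 222.0], [-40.0, 226.0]]
-20 27 [[-16.0, 231.0], [-20.0, 224.0], [-23.0, 225.0], [-29.0, 226.0], [-26.0, 223.0], [-33.0, 224.0], [-34.0, 226.0], [-40.0, 226.0], [-41.0, 228.0]]
-10 22 [[-26.0, 226.0], [-32.0, 232.0], [-31.0, 224.0], [-32.0, 225.0], [-35.0, 223.0], [-41.0, 227.0], [-35.0, 223.0], [-40.0, 225.0], [-35.0, 224.0], [-40.0, 225.0], [-38.0, 220.0]]
0 84 [[31.0, 235.0], [21.0, 237.0], [-10.0, 240.0], [2.0, 223.0], [-16.0, 233.0], [-29.0, 237.0], [-23.0, 227.0], [-31.0, 224.0], [-40.0, 221.0]]
10 99 [[30.0, 225.0], [26.0, 224.0], [15.0, 228.0], [-12.0, 239.0], [-2.0, 223.0], [-11.0, 222.0], [-22.0, 225.0], [-31.0, 226.0], [-39.0, 222.0]]
20 92 [[40.0, 222.0], [28.0, 220.0], [10.0, 226.0], [2.0, 225.0], [-5.0, 223.0], [-10.0, 223.0], [-24.0, 224.0], [-28.0, 223.0], [-40.0, 226.0]]
30 56 [[38.0, 226.0], [36.0, 217.0], [19.0, 223.0], [9.0, 223.0], [1.0, 225.0], [-6.0, 219.0], [-17.0, 221.0], [-30.0, 223.0]]
40 0 []
fin x [-32.77865619 -11.14473641   9.74654282] y [-5.41986168  7.66022674 19.61232256] z 293.49571566811653
```

```bash
python3 -m creep '{"gripper":[-1,-1,-1,-1,-1,-1,-1,-1,-1,-1,-1,-1],"translation":[[-0.04,-0.4,0],[-0.04,-0.8,0],[-0.04,-1,0],[-0.04,-1,0],[-0.04,-1,0],[-0.04,-1,0],[-0.04,-1,0],[-0.04,-1,0],[-0.04,-1,0],[-0.04,-1,0],[-0.04,-1,0],[-0.04,-1,0]],"spin":[0,0,0,0,0,0,0,0,0,0,0,0]}'
python3 -m creep '{"gripper":[-1,-1,-1,-1,-1,-1,-1,-1,-1,-1,-1,-1],"translation":[[-0.04,-1,0],[-0.04,-1,0],[-0.04,-1,0],[-0.04,-1,0],[-0.04,-1,0],[-0.04,-1,0],[-0.04,-1,0],[-0.04,-0.8,0],[-0.04,-0.35,0],[0,0,0],[0,0,0],[0,0,0]],"spin":[0,0,0,0,0,0,0,0,0,0,0,0]}'
```

```text
time_s: 5.75
tcp_pos: [551.0, -37.2, 236.1]
orientation: [-0.0, 0.231, 0.973, -0.0]
wrist_force: [-0.2, 0.4, -3.6]
grip_width: 7.8
gripper_force: 40.0
time_s: 6.75
tcp_pos: [544.4, -197.9, 236.6]
orientation: [-0.0, 0.231, 0.973, 0.0]
wrist_force: [0.3, 0.8, -5.0]
grip_width: 8.0
gripper_force: 40.0
```

```bash
python3 -m creep '{"gripper":[-1,-1,-1,-1,-1,-1,-1,-1,-1,-1,-1,-1],"translation":[[0,-0.5,0],[0,-0.55,0],[0,0,-0.5],[0,0,-0.8],[0,0,-0.8],[0,0,-0.8],[0,0,-0.8],[0,0,-0.8],[0,0,-0.8],[0,0,-0.5],[0,0,0],[0,0,0]],"spin":[0,0,0,0,0,0,0,0,0,0,0,0]}'
python3 - <<'E'
from h import *
c=capture("top"); W=cloud(c); save(c,"pics/top3.png")
c=capture("side"); W=cloud(c); np.save("side3.npy",W); save(c,"pics/side3.png")
t=sense(); print(t["tcp_pos"],t["wrist_force"])
a=cv2.imread("pics/side3.png")[130:230,270:400];b=cv2.imread("pics/top3.png")[150:250,320:420]
cv2.imwrite("pics/c3.png",np.hstack([cv2.resize(a,(520,400),interpolation=3),cv2.resize(b,(280,400))]))
E
```

```text
time_s: 7.75
tcp_pos: [544.0, -219.6, 119.9]
orientation: [-0.001, 0.231, 0.973, 0.0]
wrist_force: [-0.7, 0.5, -3.5]
grip_width: 7.6
gripper_force: 40.0
[ 544.89943588 -220.00804302  121.87093852] [-0.22289137 -0.56478891 -4.70407701]
```

View pics/c3.png

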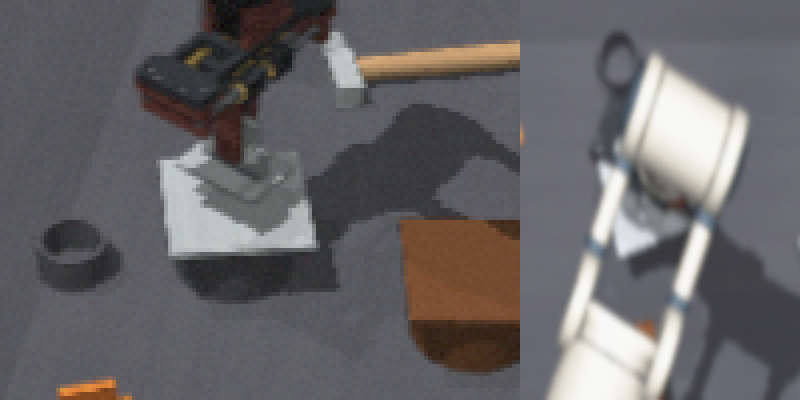

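The side crop shows the bracket (235,180) hanging above the grey plate and within its outline. Lowering gently.

```bash
python3 -m creep '{"gripper":[-1,-1,-1,-1,-1,-1,-1],"translation":[[0,0,-0.4],[0,0,-0.5],[0,0,-0.4],[0,0,-0.15],[0,0,-0.1],[0,0,0],[0,0,0]],"spin":[0,0,0,0,0,0,0]}'
for i in 1; do :; done
python3 -m creep '{"gripper":[-1,-1,-1],"translation":[[0,0,-0.1],[0,0,0],[0,0,0]],"spin":[0,0,0]}'
python3 -m creep '{"gripper":[-1,-1,-1],"translation":[[0,0,-0.07],[0,0,0],[0,0,0]],"spin":[0,0,0]}'
```

```text
time_s: 8.43
tcp_pos: [544.4, -219.8, 89.7]
orientation: [0.0, 0.231, 0.973, 0.0]
wrist_force: [-1.1, 0.8, -3.5]
grip_width: 7.9
gripper_force: 40.0
time_s: 8.68
tcp_pos: [544.5, -219.8, 87.8]
orientation: [0.0, 0.231, 0.973, -0.0]
wrist_force: [-0.9, 0.3, -3.4]
grip_width: 7.8
gripper_force: 40.0
time_s: 8.93
tcp_pos: [544.7, -219.9, 86.7]
orientation: [0.0, 0.231, 0.973, -0.0]
wrist_force: [-0.0, -0.7, -2.6]
grip_width: 8.1
gripper_force: 40.0
```

```bash
python3 -m creep '{"gripper":[-1,-1,-1],"translation":[[0,0,-0.05],[0,0,0],[0,0,0]],"spin":[0,0,0]}'
python3 -m creep '{"gripper":[-1,-1,-1],"translation":[[0,0,-0.05],[0,0,0],[0,0,0]],"spin":[0,0,0]}'
```

```text
time_s: 9.18
tcp_pos: [544.7, -219.9, 86.6]
orientation: [0.001, 0.231, 0.973, -0.0]
wrist_force: [-1.8, 0.7, 6.0]
grip_width: 8.2
gripper_force: 40.0
time_s: 9.43
tcp_pos: [544.8, -219.9, 86.6]
orientation: [0.001, 0.231, 0.973, -0.0]
wrist_force: [-2.9, 1.6, 10.4]
grip_width: 7.9
gripper_force: 40.0
```

```bash
python3 -m creep '{"gripper":[0,0.3,0.6,1,1,1,1,1,1,1,1],"translation":[[0,0,0],[0,0,0],[0,0,0],[0,0,0],[0,0,0],[0,0,0],[0,0,0],[0,0,0],[0,0,0],[0,0,0],[0,0,0]],"spin":[0,0,0,0,0,0,0,0,0,0,0]}'
python3 -m creep '{"gripper":[1,1,1,1,1,1,1,1,1,1],"translation":[[0,0,0.3],[0,0,0.6],[0,0,0.9],[0,0,1],[0,0,1],[0,0,1],[0,0,1],[0,0,1],[0,0,0.7],[0,0,0]],"spin":[0,0,0,0,0,0,0,0,0,0]}'
python3 -m creep '{"gripper":[1,1,1,1,1,1,1,1,1,1,1,1],"translation":[[-0.2,0.9,0],[-0.2,0.9,0],[-0.2,0.9,0],[-0.2,0.9,0],[-0.2,0.9,0],[-0.2,0.9,0],[-0.2,0.9,0],[-0.2,0.9,0],[-0.2,0.9,0],[-0.2,0.9,0],[-0.2,0.9,0],[-0.2,0.9,0]],"spin":[-0.7,-0.7,-0.7,-0.7,-0.7,-0.7,-0.7,-0.7,-0.7,-0.7,-0.7,-0.7]}'
python3 - <<'E'
from h import *
c=capture("side"); W=cloud(c); save(c,"pics/side4.png"); np.save("side4.npy",W)
c=capture("top"); W=cloud(c); save(c,"pics/top4.png"); np.save("top4.npy",W)
a=cv2.imread("pics/side4.png")[140:240,260:390]; b=cv2.imread("pics/top4.png")[150:250,320:420]
cv2.imwrite("pics/c4.png",np.hstack([cv2.resize(a,(450,350),interpolation=3),cv2.resize(b,(350,350))]))
A=W[165:225,335:395].reshape(-1,3)
for lo,hi in((60,72.5),(73.5,90),(100,130)):
    p=A[(A[:,2]>lo)&(A[:,2]<hi)]; p=p[np.hypot(p[:,0]-543,p[:,1]+219)<90]
    if len(p)>4: print(lo,len(p),cv2.minAreaRect(p[:,:2].astype(np.float32)),p.mean(0))
E
```

```text
time_s: 10.35
tcp_pos: [544.4, -219.8, 84.3]
orientation: [0.0, 0.231, 0.973, -0.0]
wrist_force: [0.3, 0.1, -0.2]
grip_width: 77.6
gripper_force: 0.0
time_s: 11.18
tcp_pos: [545.4, -220.2, 239.9]
orientation: [0.004, 0.231, 0.973, -0.001]
wrist_force: [0.7, -0.6, 1.5]
grip_width: 87.9
gripper_force: 0.0
time_s: 12.18
tcp_pos: [495.9, -2.9, 233.9]
orientation: [-0.0, 0.504, 0.864, -0.0]
wrist_force: [0.4, 1.2, -0.1]
grip_width: 87.6
gripper_force: 0.0
60 498 ((542.923828125, -219.7307891845703), (119.6893539428711, 120.18519592285156), 16.775632858276367) [ 540.644372   -219.10495504   67.77163633]
73.5 300 ((541.8409423828125, -219.26107788085938), (118.39315795898438, 118.88996124267578), 17.1367130279541) [ 546.26151156 -218.48839166   77.7136485 ]
100 21 ((546.7850952148438, -221.49118041992188), (7.111239910125732, 49.48638916015625), 63.30796432495117) [ 545.97083249 -221.00011466  120.05180866]
```

View pics/c4.png

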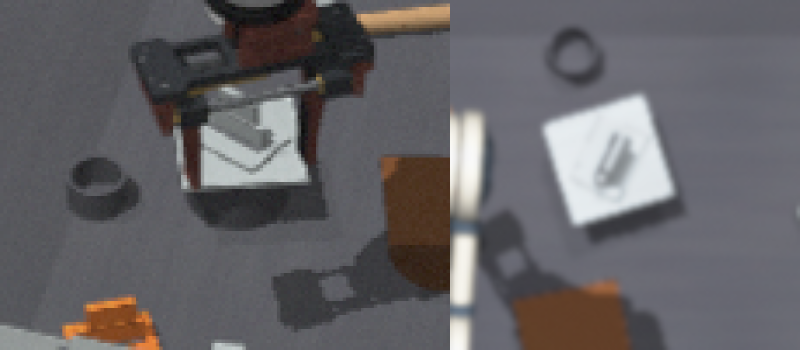

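The bracket stands upright on the grey plate at top crop (610,160), about 3 mm from the centre. On to the handle: about (-40,+226) mm, spin -34°.

```bash
python3 -m creep '{"gripper":[1,1,1,1,1,1,1,1,1,1,1,1],"translation":[[-0.17,0.9,0],[-0.17,0.9,0],[-0.17,0.9,0],[-0.17,0.9,0],[-0.17,0.9,0],[-0.17,0.9,0],[-0.17,0.9,0],[-0.17,0.9,0],[-0.17,0.9,0],[-0.17,0.9,0],[-0.17,0.9,0],[-0.17,0.9,0]],"spin":[-0.71,-0.71,-0.71,-0.71,-0.71,-0.71,-0.71,-0.71,-0.71,-0.71,-0.71,-0.71]}'
python3 -m creep '{"gripper":[1,1,1,1],"translation":[[0,0.5,0],[0,0,0],[0,0,0],[0,0,0]],"spin":[0,0,0,0]}'
python3 -c "
from h import *
print(sense()['joints'])"
```

```text
time_s: 13.28
tcp_pos: [455.8, 212.3, 233.9]
orientation: [0.0, 0.734, 0.679, -0.0]
wrist_force: [0.3, -0.1, 0.4]
grip_width: 87.5
gripper_force: 0.0
time_s: 13.62
tcp_pos: [456.0, 221.3, 234.1]
orientation: [0.0, 0.734, 0.68, -0.0]
wrist_force: [0.2, -0.6, 0.3]
grip_width: 87.9
gripper_force: 0.0
[ 3.85177874e-01 -1.56339126e-01  1.45251216e+00 -6.10608969e-04
  1.84578002e+00  4.61318815e-01]
```

```bash
python3 -m creep '{"gripper":[1,1,1,1,1,1,1,1,1,1],"translation":[[0,0,-0.4],[0,0,-0.7],[0,0,-0.7],[0,0,-0.7],[0,0,-0.7],[0,0,-0.7],[0,0,-0.6],[0,0,-0.3],[0,0,0],[0,0,0]],"spin":[0,0,0,0,0,0,0,0,0,0]}'
python3 - <<'E'
from h import *
c=capture("side"); save(c,"pics/side5.png")
cv2.imwrite("pics/c5.png",cv2.resize(cv2.imread("pics/side5.png")[200:330,220:390],(680,520),interpolation=3))
E
```

```text
time_s: 14.45
tcp_pos: [455.6, 222.2, 138.2]
orientation: [-0.0, 0.734, 0.679, -0.0]
wrist_force: [0.7, -0.2, 0.5]
grip_width: 87.7
gripper_force: 0.0
```

View pics/c5.png

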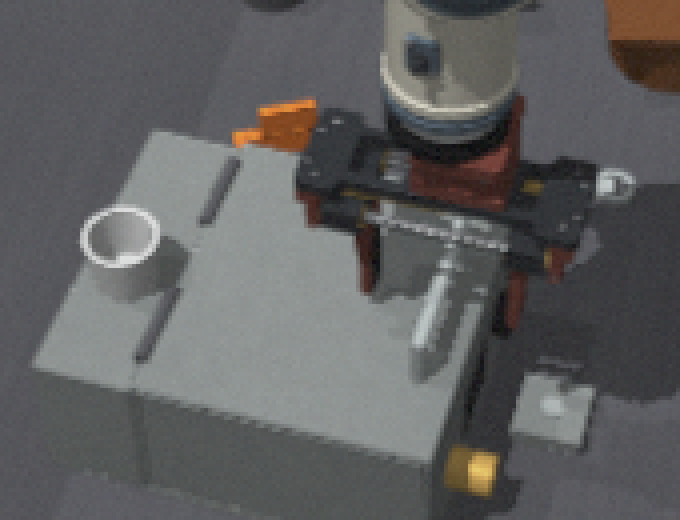

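The fingers at (370,260) and (515,290) straddle the handle bar at (440,290). Closing.

```bash
python3 -m creep '{"gripper":[-1,-1,-1,-1,-1,-1,-1,-1,-1,-1,-1,-1],"translation":[[0,0,0],[0,0,0],[0,0,0],[0,0,0],[0,0,0],[0,0,0],[0,0,0],[0,0,0],[0,0,0],[0,0,0],[0,0,0],[0,0,0]],"spin":[0,0,0,0,0,0,0,0,0,0,0,0]}' 30
python3 -m creep '{"gripper":[-1,-1,-1,-1,-1],"translation":[[0,0,0],[0,0,0],[0,0,0],[0,0,0],[0,0,0]],"spin":[0,0,0,0,0]}'
```

```text
time_s: 15.5
tcp_pos: [456.3, 222.2, 138.3]
orientation: [0.001, 0.734, 0.679, 0.001]
wrist_force: [11.3, -0.7, -5.1]
grip_width: 11.3
gripper_force: 23.7
time_s: 15.92
tcp_pos: [456.3, 222.2, 138.2]
orientation: [0.001, 0.734, 0.679, 0.001]
wrist_force: [5.0, 0.4, -1.3]
grip_width: 11.6
gripper_force: 30.0
```

Gripped. Following the arc, first half (22.5° in 12 rows):

```bash
python3 -m creep '{"gripper":[-1,-1,-1,-1,-1,-1,-1,-1,-1,-1,-1,-1],"translation":[[0.076,-0.006,0.284],[0.076,-0.006,0.284],[0.095,-0.007,0.278],[0.095,-0.008,0.278],[0.113,-0.009,0.272],[0.113,-0.009,0.272],[0.13,-0.01,0.263],[0.13,-0.01,0.263],[0.147,-0.012,0.255],[0.147,-0.012,0.255],[0.163,-0.013,0.245],[0.163,-0.013,0.245]],"spin":[0,0,0,0,0,0,0,0,0,0,0,0]}'
python3 -m creep '{"gripper":[-1,-1],"translation":[[0,0,0],[0,0,0]],"spin":[0,0]}'
```

```text
time_s: 16.92
tcp_pos: [484.2, 219.8, 202.7]
orientation: [-0.0, 0.734, 0.679, -0.001]
wrist_force: [-1.8, -1.1, -4.0]
grip_width: 10.9
gripper_force: 30.0
time_s: 17.08
tcp_pos: [484.3, 219.8, 202.9]
orientation: [-0.0, 0.734, 0.679, -0.0]
wrist_force: [-4.9, -1.0, -0.3]
grip_width: 11.3
gripper_force: 30.0
```

Forces are small; second half.

```bash
python3 -m creep '{"gripper":[-1,-1,-1,-1,-1,-1,-1,-1,-1,-1,-1,-1],"translation":[[0.179,-0.014,0.233],[0.179,-0.014,0.233],[0.194,-0.016,0.221],[0.194,-0.016,0.221],[0.208,-0.017,0.208],[0.208,-0.017,0.208],[0.221,-0.018,0.194],[0.221,-0.018,0.194],[0.233,-0.019,0.179],[0.233,-0.019,0.179],[0.244,-0.02,0.163],[0.244,-0.02,0.163]],"spin":[0,0,0,0,0,0,0,0,0,0,0,0]}'
python3 -m creep '{"gripper":[-1,-1,-1,-1],"translation":[[0,0,0],[0,0,0],[0,0,0],[0,0,0]],"spin":[0,0,0,0]}'
python3 - <<'E'
from h import *
for n in ("side","top"):
    c=capture(n); W=cloud(c); save(c,f"pics/{n}6.png")
    a=np.radians(-4.6); R=np.array([[np.cos(a),np.sin(a)],[-np.sin(a),np.cos(a)]])
    F=(W[...,:2]-np.array([531.5,217]))@R.T
    m=(F[...,0]>-60)&(F[...,0]<85)&(abs(F[...,1])<105)&(abs(F[...,1])>62)&(W[...,2]>126)&(W[...,2]<270)
    x,z=F[...,0][m],W[...,2][m]
    from scipy.optimize import least_squares
    r=least_squares(lambda p:p[0]+p[1]*x-z,[120,-1],loss='soft_l1',f_scale=3).x
    print(n,m.sum(),"angle",np.degrees(np.arctan(-r[1])),r)
t=sense();print(t["tcp_pos"],t["wrist_force"],np.abs(t["qvel"]).max())
cv2.imwrite("pics/c6.png",cv2.resize(cv2.imread("pics/side6.png")[130:340,200:400],(570,600),interpolation=3))
E
```

```text
time_s: 18.08
tcp_pos: [534.5, 215.7, 253.0]
orientation: [-0.0, 0.734, 0.68, 0.0]
wrist_force: [-11.1, -2.8, 8.8]
grip_width: 11.1
gripper_force: 30.0
time_s: 18.42
tcp_pos: [535.0, 215.7, 253.2]
orientation: [0.0, 0.734, 0.679, 0.001]
wrist_force: [-9.1, -2.9, 8.6]
grip_width: 11.0
gripper_force: 30.0
side 660 angle 44.557355685728226 [222.44219579  -0.98466695]
top 383 angle 44.378902631392606 [220.56355677  -0.97855128]
[534.92847886 215.66127603 253.21414494] [-8.77197552 -1.22948398  7.65052629] 0.0012687248923087236
```

View pics/c6.png

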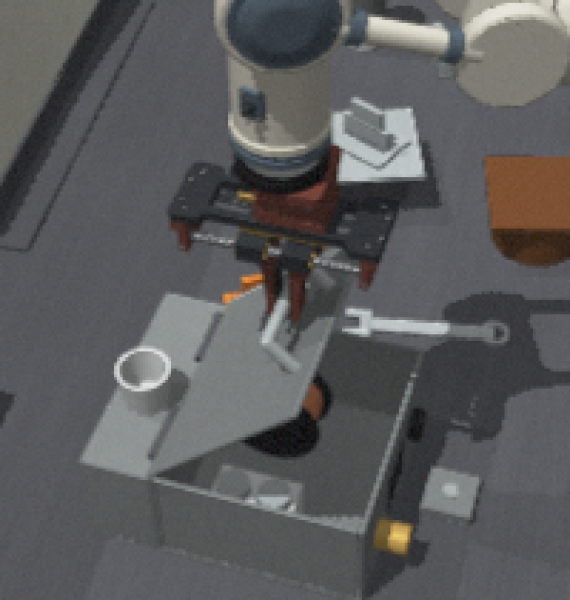

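The side view shows the lid held open at about 44.5° by its handle at (285,335), and the bracket still standing on the stand at (370,130). Raising 3 mm adds about 0.5° and also relieves the radial preload.

```bash
python3 -m creep '{"gripper":[-1,-1,-1,-1,-1,-1,-1,-1],"translation":[[0,0,0.05],[0,0,0.05],[0,0,0.05],[0,0,0],[0,0,0],[0,0,0],[0,0,0],[0,0,0]],"spin":[0,0,0,0,0,0,0,0]}'
python3 - <<'E'
from h import *
from scipy.optimize import least_squares
for n in ("side","top","side","top"):
    c=capture(n); W=cloud(c)
    a=np.radians(-4.6); R=np.array([[np.cos(a),np.sin(a)],[-np.sin(a),np.cos(a)]])
    F=(W[...,:2]-np.array([531.5,217]))@R.T
    m=(F[...,0]>-60)&(F[...,0]<85)&(abs(F[...,1])<105)&(abs(F[...,1])>62)&(W[...,2]>126)&(W[...,2]<270)
    x,z=F[...,0][m],W[...,2][m]
    r=least_squares(lambda p:(p[0]+p[1]*x-z)*.7,[120,-1],loss='soft_l1',f_scale=3).x
    print(n,"angle",np.degrees(np.arctan(-r[1])))
A=W[165:225,335:395].reshape(-1,3); p=A[(A[:,2]>100)&(A[:,2]<130)]; print(len(p),p.mean(0))
t=sense();print(t["tcp_pos"],t["wrist_force"],np.abs(t["qvel"]).max())
E
```

```text
time_s: 19.18
tcp_pos: [535.5, 215.6, 253.7]
orientation: [0.0, 0.734, 0.679, -0.0]
wrist_force: [-4.8, -3.7, 2.5]
grip_width: 11.2
gripper_force: 30.0
side angle 44.89649067177301
top angle 44.88624140614771
side angle 44.864979208299054
top angle 44.56801042885015
27 [ 545.3403834  -220.77475186  121.9855991 ]
[535.53805402 215.59499006 253.66232441] [-4.7777504  -2.59190541  2.11738759] 0.0019234163570206024
```

The lid reads 44.6–44.9° and is still, and the bracket is in place.

```bash
python3 -c "
from h import *
print(job_done())"
```

```text
the job is handed in; nothing more can be done
None
```

The bracket is standing on the grey stand plate about 3 mm from its centre, and the arm is holding the feeder lid still at about 45° (cameras read 44.6–44.9°); I handed the job in at about 19 s.

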